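# Load the battery packs into the covered charger

### The job

Press the charger's release tab inward so that its cover pops loose, swing the cover all the way open, where it stays by itself, and lay every battery pack on the desk flat and square in a bay of its own with the brass contacts facing down (some packs lie contacts up and must be turned over; any bay, either end first). Then swing the cover down and press it until it latches shut; do not knock over or push away the coffee glass.

Things in the scene. Friction and masses are not known exactly. Their poses are not given: they have to be found in the camera images.
- pack_a_mid (a point): centre of a loose grey battery pack, 70 x 38 x 20 mm, 70 g. The contact face (70x38) has three brass strips in its middle and black grooves; the opposite face has a plain paper label. x: along the 70 mm, y: the 38 mm width, z: from the contact face to the label face, so z is up when the contacts are down. Starts flat on the desk, long side roughly across, either face up; can stand on its 38x20 end. May be absent
- pack_b_mid (a point): centre of a loose grey battery pack, 70 x 38 x 20 mm, 70 g. The contact face (70x38) has three brass strips in its middle and black grooves; the opposite face has a plain paper label. x: along the 70 mm, y: the 38 mm width, z: from the contact face to the label face, so z is up when the contacts are down. Starts flat on the desk, long side roughly across, either face up; can stand on its 38x20 end. May be absent
- pack_c_mid (a point): centre of a loose grey battery pack, 70 x 38 x 20 mm, 70 g. The contact face (70x38) has three brass strips in its middle and black grooves; the opposite face has a plain paper label. x: along the 70 mm, y: the 38 mm width, z: from the contact face to the label face, so z is up when the contacts are down. Starts flat on the desk, long side roughly across, either face up; can stand on its 38x20 end. May be absent
- bay_0 (a point): centre of the floor (10 mm above the desk) of a charger bay: a pocket 74 mm along x by 42 mm along y, between corner walls 8 mm high, open in the middle of the long sides. x points from the charger's front (tab) to its back (hinge), z up. Any pack fits, either end first; seated it stands 12 mm above the walls, 26 mm free on each side for fingers
- bay_1 (a point): as bay_0: middle bay and middle of the charger; bay_0 is 68 mm to its left (+y), bay_2 68 mm to its right. The charger is a fixed grey tray, 64 mm to the front, 54 mm to the back and 121 mm to each side of this point, with 34 mm high walls all round. The pocket is the same: 74 x 42 mm, corner walls 8 mm, floor 10 mm above the desk, x from front to back
- bay_2 (a point): centre of the floor (10 mm above the desk) of a charger bay: a pocket 74 mm along x by 42 mm along y, between corner walls 8 mm high, open in the middle of the long sides. x points from the charger's front (tab) to its back (hinge), z up. Any pack fits, either end first; seated it stands 12 mm above the walls, 26 mm free on each side for fingers
- cover (a joint): cover angle: 0 shut and latched, 1.85 rad folded back. A white 4 mm plate, 118 mm from hinge to front edge, 242 mm wide, top 40 mm above the desk when shut. Unlatched, spring pins pop it to about 0.3 rad; above that friction holds it at any angle (1 to 2 N at the front edge moves it). To shut, press its front end down with 5 to 10 N until it snaps at 0, else it springs back
- tab (a joint): travel of the release tab, 0 at rest, 9 mm when fully pressed; the latch is released from about 6 mm. It springs back when let go; pressing takes 2.5 to 5 N
- tab_face (a point): centre of the outer face of the black release tab, 44 mm wide, 20 mm high, in the middle of the charger's front wall, 20 mm above the desk; it stands out 12 mm from the wall and 8 mm beyond the shut cover's edge. Its x axis points inward, the way to press (level, away from the robot)
- fin (a point): middle of the black grip fin on the cover's outer face, on its centre line, 92 mm from the hinge: 10 mm thick (along y, the hinge direction), 30 mm long (along x, front to hinge), 22 mm high; this point is 12 mm above the outer face. Its axes turn with the cover: z is normal to the outer face
- cover_hinge (a point): middle of the hinge axis, in the plane of the cover's outer (top) face, 40 mm above the desk at the back of the charger. It turns with the cover; the hinge axis is its y
- coffee_glass: a coffee glass, 78 mm wide, 88 mm high, loose, a bystander on the desk beyond the packs; origin at the centre of its underside
Mind the look-alikes: they are no part of the job. Leave any blue look-alike of the part that bears pack_a_mid alone.

How it is judged:
On the way, in this order (a step that is already met when the one before it is completed fails the run):
1. the release tab has been pressed in and the cover has popped loose (value of joint cover above 0.15 rad), for 0.1 s.
2. the cover is wide open (value of joint cover above 1.4 rad), for 0.2 s.
3. every pack lies flat in a bay, contacts down (((horizontal distance between pack_a_mid and bay_0 below 0.006 m and z of pack_a_mid in the frame of bay_0 between 0.007 and 0.0125 m and angle between pack_a_mid's own z axis and vertical below 0.1 rad and angle between the x axis of pack_a_mid and the x axis of bay_0, either way round below 0.12 rad) or (horizontal distance between pack_a_mid and bay_1 below 0.006 m and z of pack_a_mid in the frame of bay_1 between 0.007 and 0.0125 m and angle between pack_a_mid's own z axis and vertical below 0.1 rad and angle between the x axis of pack_a_mid and the x axis of bay_1, either way round below 0.12 rad) or (horizontal distance between pack_a_mid and bay_2 below 0.006 m and z of pack_a_mid in the frame of bay_2 between 0.007 and 0.0125 m and angle between pack_a_mid's own z axis and vertical below 0.1 rad and angle between the x axis of pack_a_mid and the x axis of bay_2, either way round below 0.12 rad)) and ((horizontal distance between pack_b_mid and bay_0 below 0.006 m and z of pack_b_mid in the frame of bay_0 between 0.007 and 0.0125 m and angle between pack_b_mid's own z axis and vertical below 0.1 rad and angle between the x axis of pack_b_mid and the x axis of bay_0, either way round below 0.12 rad) or (horizontal distance between pack_b_mid and bay_1 below 0.006 m and z of pack_b_mid in the frame of bay_1 between 0.007 and 0.0125 m and angle between pack_b_mid's own z axis and vertical below 0.1 rad and angle between the x axis of pack_b_mid and the x axis of bay_1, either way round below 0.12 rad) or (horizontal distance between pack_b_mid and bay_2 below 0.006 m and z of pack_b_mid in the frame of bay_2 between 0.007 and 0.0125 m and angle between pack_b_mid's own z axis and vertical below 0.1 rad and angle between the x axis of pack_b_mid and the x axis of bay_2, either way round below 0.12 rad)) and ((horizontal distance between pack_c_mid and bay_0 below 0.006 m and z of pack_c_mid in the frame of bay_0 between 0.007 and 0.0125 m and angle between pack_c_mid's own z axis and vertical below 0.1 rad and angle between the x axis of pack_c_mid and the x axis of bay_0, either way round below 0.12 rad) or (horizontal distance between pack_c_mid and bay_1 below 0.006 m and z of pack_c_mid in the frame of bay_1 between 0.007 and 0.0125 m and angle between pack_c_mid's own z axis and vertical below 0.1 rad and angle between the x axis of pack_c_mid and the x axis of bay_1, either way round below 0.12 rad) or (horizontal distance between pack_c_mid and bay_2 below 0.006 m and z of pack_c_mid in the frame of bay_2 between 0.007 and 0.0125 m and angle between pack_c_mid's own z axis and vertical below 0.1 rad and angle between the x axis of pack_c_mid and the x axis of bay_2, either way round below 0.12 rad))), for 0.2 s.
At the end, for the whole second after the job is handed in: every pack that is present lies in a bay of its own, contact face down (within 0.1 rad of level), within 6 mm of the bay's centre and 0.12 rad of square, down on the bay's floor; the cover is shut and latched (under 0.03 rad) and the tab has sprung back (all of step 3 and value of joint cover below 0.03 rad and value of joint tab below 0.004 m); the robot touches nothing.
It fails at once if the coffee glass is tipped or pushed away (angle between coffee_glass's own z axis and vertical above 0.4 rad or distance of coffee_glass from where it was at the start of the episode above 0.04 m).
Of pack_a, pack_b, pack_c only 2 to 3 are there at a start; the rules pass over those that are not, and their reading is None.
At some moment in a run one of pack_a, pack_b, pack_c may be knocked a few centimetres aside while the robot is not near it.
It also fails if it takes over 210 s, if anything falls off the work surface, if the arm or the gripper's body presses on something with over 40 N, if the wrist force passes 120 N, or if a joint passes its speed limit or range.

### The arm

A 6-joint arm with a two-finger parallel gripper is mounted at the origin on a cart in front of the work surface, level with it; the furniture and walls round the work are solid. World frame = base frame: x ahead of the robot, y to its left, z up, the work surface at z = 0. Lengths are in m, angles in rad, forces in N, time in s.
With the tool pointing down it reaches from about 0.35 to 0.775 m from the base axis. Payload 7.3 kg.
Tool frame: the origin (TCP) lies midway between the tips of the shut fingers; the grasp point (between the pads) lies 19 mm behind it (manip.hold_point_z is the distance from the TCP to the grasp point, in m); z points along the fingers, y is the line along which they close (so a half turn about z gives the same grasp; the last joint's range is limited). The gripper opens to 92 mm and grips with 3 to 60 N. Pads are 19 mm wide; open, the fingers measure 130 mm over their backs; the gripper's body (75 mm by 190 mm) begins 47 mm behind the grasp point.
Start: joints at [-1.479, 0.342, 1.524, -0, 1.275, -0.146], TCP at [0.124, -0.51, 0.227] pointing down, gripper open.
Joint ranges: [-2.53, 2.53], [-0.77, 2.02], [0.04, 2.7], [-1, 4.14], [0.28, 2.66], [-3.11, 3.11]. Speed limits (rad/s): [2.57, 2.57, 3.14, 3.14, 3.14, 3.14].

### API

Orientations are given as a unit quaternion [x, y, z, w].
In Python, from cell import manip gives the robot as it stands. The module is installed in compiled form; this text tells all that it offers. Calls block until the motion is done:
- manip.movep(position, orientation): joint-space move of the TCP to a pose.
- manip.move_straight(position, orientation=None, vel=0.15, stop_force=None): straight line of the TCP; orientation=None keeps the orientation; vel is the mean speed in m/s. With stop_force (N) it stops when the force on the tool has changed by that much, and returns True; else False.
- manip.goto_joints(angles): joint-space move.
- manip.open_gripper() and manip.grab(effort=None): open the fingers fully, or close them until they stop; effort is the grip in N (None keeps the last).
- manip.sleep(seconds).
- manip.ik(position, orientation): joint angles nearest the present ones, or None.
- manip.grab_frame(name): name is "scene" or "side" or "wrist"; returns the picture (420x560x3 uint8, red, green, blue); there is no depth.
- manip.get_calibration(name): a dict with "mtx" (3x3 intrinsics, pixels), "pose" (4x4, takes a point from camera to world coordinates); the wrist camera has in their place "hand_eye" (4x4, takes a point from camera to tool coordinates, whose origin is the TCP and whose axes are the flange's). Camera axes: x right, y up, looking along -z (the intrinsics and any distortion apply to the point x, -y, -z); pixel columns grow to the right and rows downward; lengths in m; the calibration is good to about 2 mm. The wrist camera is an equidistant fisheye: a pixel r from the principal point sees the ray r / f radians off the axis. A picture is of the moment at which its call begins: read the wrist's pose just before it. get_calibration takes no time and is no camera call.
A pose or a line that the arm cannot do raises manip.IKError and nothing moves.
- manip.close_job(): hands the job in, once; it reports no verdict.
Trained networks look in the newest picture that a camera, given by its name, has taken for a name from the list of things; names that differ only in an ending like _2 or _b are one class to them, and where a whole thing is asked for, a point or a joint stands for the part that bears it (a point fixed in the world has none). Each returns a list of dicts, best first, with "confidence" (0 to 1); they miss things now and then, are a little off and sometimes report something else, mostly with a low value. They report only what shows in the picture. A call takes as long as a camera call. They do not tell look-alikes from the thing itself.
- manip.look_for(name, camera): "bbox" ([centre column, centre row, width, height] in pixels, round what is visible of it).
- manip.tip_of(name, camera): "position" ([column, row] in pixels: a listed point, or the origin of a listed thing).
Readings, each from a call of its own:
- manip.current_clock(): time.
- manip.current_joint_positions(): joint angles.
- manip.current_qvel(): joint speeds.
- manip.current_joint_efforts(): joint torques, N m.
- manip.current_ee_pos(): TCP position.
- manip.current_orientation(): TCP orientation.
- manip.current_ft_force(): force on the tool from outside, world axes, zero at the start.
- manip.current_torque(): the same for the moment, N m.
- manip.current_gripper_width(): finger opening in m.
Only numpy, scipy, OpenCV 4.12 (cv2) and the standard library are available. Lean on these libraries where they do the work, as an engineer would, in place of code of your own. Each camera call takes 0.05 s, during which the arm holds its last target. There are 200 camera calls.

## Working session

There is one attempt and no reset: what is moved stays moved. The work goes in short steps, each a Python script; the robot and the scene stay as the last script left them, time stands still between calls to the robot, and variables do not carry over. Pictures are saved under pics/ and viewed, on a budget of 14 in all, crops included, one or two more only if the job needs it, and the job is handed in when it is done.

```bash
mkdir -p pics; cat > h.py <<'E'
import numpy as np, cv2
from cell import manip as m
from scipy.spatial.transform import Rotation as R
def snap(n,f):
    im=m.grab_frame(n); cv2.imwrite('pics/'+f,im[:,:,::-1]); return im
def plane(n,px,z,pose=None):
    """pixel -> world point at height z"""
    c=m.get_calibration(n); K=np.array(c['mtx']); u,v=px
    x=(u-K[0,2])/K[0,0]; y=(v-K[1,2])/K[1,1]
    if n=='wrist':
        r=np.hypot(x,y); s=np.sin(r)/max(r,1e-9); d=np.array([x*s,-y*s,-np.cos(r)])
        T=pose@np.array(c['hand_eye'])
    else:
        d=np.array([x,-y,-1.]); T=np.array(c['pose'])
    d=T[:3,:3]@d; o=T[:3,3]; return o+d*(z-o[2])/d[2]
def proj(n,P,pose=None):
    c=m.get_calibration(n); K=np.array(c['mtx'])
    T=pose@np.array(c['hand_eye']) if n=='wrist' else np.array(c['pose'])
    p=np.linalg.inv(T)@np.append(P,1); x,y,z=p[0],-p[1],-p[2]
    if n=='wrist':
        r=np.hypot(x,y); t=np.arctan2(r,z); return np.array([K[0,2]+K[0,0]*t*x/r,K[1,2]+K[1,1]*t*y/r])
    return np.array([K[0,2]+K[0,0]*x/z,K[1,2]+K[1,1]*y/z])
def tcp():
    T=np.eye(4); T[:3,:3]=R.from_quat(m.current_orientation()).as_matrix(); T[:3,3]=m.current_ee_pos(); return T
def Q(ydir,zdir=(0,0,-1)):
    z=np.array(zdir,float); z/=np.linalg.norm(z); y=np.array(ydir,float); y-=z*(y@z); y/=np.linalg.norm(y)
    return R.from_matrix(np.c_[np.cross(y,z),y,z]).as_quat()
E
python3 - <<'E'
from h import *
print(m.current_clock(),m.hold_point_z, m.current_orientation())
a=snap('scene','s0.png');b=snap('side','d0.png')
for c in('scene','side'):
    C=m.get_calibration(c);print(c,np.round(C['mtx'],1).tolist(),np.round(C['pose'],3).tolist())
    for n,z in(('pack_a_mid',.01),('bay_1',.01),('tab_face',.02),('fin',.052),('cover_hinge',.04),('coffee_glass',0)):
        for r in m.tip_of(n,c)[:6]: print(n,round(r['confidence'],2),np.round(r['position']),np.round(plane(c,r['position'],z),3))
E
```

```text
0.0 0.0188 [ 9.92938764e-01  1.18625581e-01  1.18004809e-05 -7.63664269e-04]
scene [[543.0, 0.0, 278.6], [0.0, 543.0, 213.9], [0.0, 0.0, 1.0]] [[0.998, 0.024, -0.055, 0.534], [-0.058, 0.564, -0.824, -1.351], [0.011, 0.826, 0.564, 0.93], [0.0, 0.0, 0.0, 1.0]]
pack_a_mid 0.63 [215. 274.] [ 0.443 -0.275  0.01 ]
pack_a_mid 0.59 [220. 302.] [ 0.458 -0.379  0.01 ]
bay_1 0.7 [253. 180.] [0.551 0.197 0.01 ]
bay_1 0.62 [257. 200.] [0.561 0.074 0.01 ]
bay_1 0.6 [258. 189.] [0.566 0.138 0.01 ]
tab_face 0.64 [258. 177.] [0.566 0.199 0.02 ]
tab_face 0.54 [233. 187.] [0.486 0.136 0.02 ]
fin 0.94 [243. 180.] [0.518 0.127 0.052]
cover_hinge 0.72 [271. 177.] [0.609 0.158 0.04 ]
coffee_glass 0.77 [332. 223.] [ 0.779 -0.049  0.   ]
side [[508.9, 0.0, 280.4], [0.0, 508.9, 209.2], [0.0, 0.0, 1.0]] [[0.998, 0.003, 0.058, 0.715], [0.052, 0.413, -0.909, -1.336], [-0.027, 0.911, 0.412, 0.643], [0.0, 0.0, 0.0, 1.0]]
pack_a_mid 0.66 [206. 270.] [ 0.463 -0.29   0.01 ]
pack_a_mid 0.66 [198. 292.] [ 0.463 -0.388  0.01 ]
pack_a_mid 0.15 [210. 238.] [ 0.444 -0.123  0.01 ]
bay_1 0.93 [266. 188.] [0.568 0.238 0.01 ]
bay_1 0.73 [262. 209.] [0.569 0.064 0.01 ]
bay_1 0.69 [265. 199.] [0.573 0.143 0.01 ]
tab_face 0.34 [259. 250.] [ 0.585 -0.209  0.02 ]
fin 0.71 [250. 185.] [0.525 0.154 0.052]
cover_hinge 0.57 [283. 187.] [0.628 0.164 0.04 ]
coffee_glass 0.82 [329. 228.] [ 0.768 -0.048  0.   ]
coffee_glass 0.33 [265. 199.] [0.57  0.166 0.   ]
```

View pics/s0.png

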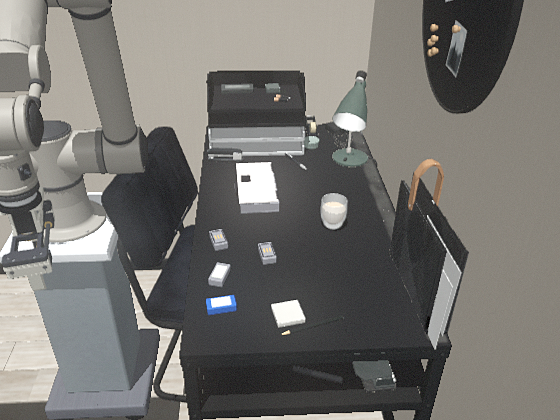

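View pics/d0.png

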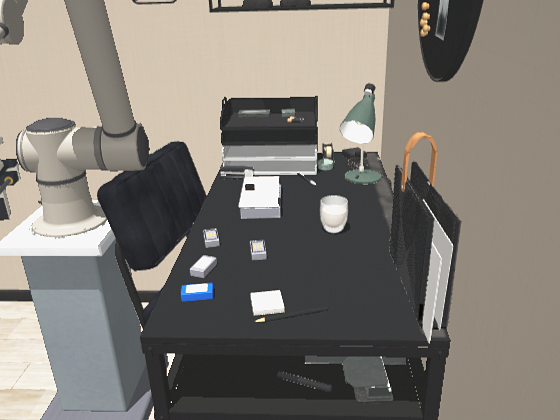

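```bash
cat > look.py <<'E'
from h import *
import sys
def look(p,f,names,q=Q((0,1,0))):
    m.movep(p,q); m.sleep(.2); T=tcp(); snap('wrist',f); np.save('pics/'+f+'.npy',T)
    print(np.round(m.current_joint_positions(),2))
    for n,z in names:
        for r in m.tip_of(n,'wrist')[:6]: print(n,round(r['confidence'],2),np.round(r['position']),np.round(plane('wrist',r['position'],z,T),3))
    return T
E
python3 - <<'E'
from look import *
print(np.round(m.get_calibration('wrist')['hand_eye'],3).tolist(), m.get_calibration('wrist')['mtx'])
look([.48,-.2,.28],'w0.png',[('pack_a_mid',.01)])
look([.47,.14,.3],'w1.png',[('bay_1',.01),('tab_face',.02),('fin',.052),('cover_hinge',.04)])
print(m.current_clock())
E
```

```text
[[0.001, 0.954, 0.298, 0.082], [1.0, -0.001, -0.0, -0.0], [0.0, 0.298, -0.954, -0.157], [0.0, 0.0, 0.0, 1.0]] [[325.1922621    0.         277.91671277]
 [  0.         325.1922621  207.89004132]
 [  0.           0.           1.        ]]
[-0.54  0.3   1.44  0.    1.4  -2.11]
pack_a_mid 0.83 [224. 149.] [ 0.451 -0.272  0.01 ]
pack_a_mid 0.74 [149. 162.] [ 0.466 -0.38   0.01 ]
[ 0.13  0.23  1.48 -0.    1.43 -1.44]
bay_1 0.97 [230. 234.] [0.57  0.067 0.01 ]
bay_1 0.87 [276. 232.] [0.567 0.137 0.01 ]
bay_1 0.64 [325. 230.] [0.564 0.209 0.01 ]
tab_face 0.85 [277. 184.] [0.492 0.138 0.02 ]
tab_face 0.48 [172. 335.] [ 0.764 -0.05   0.02 ]
fin 0.87 [276. 210.] [0.519 0.137 0.052]
fin 0.36 [106. 158.] [ 0.445 -0.097  0.052]
cover_hinge 0.77 [281. 270.] [0.615 0.143 0.04 ]
cover_hinge 0.62 [ 41. 163.] [ 0.446 -0.234  0.04 ]
4.4667
```

View pics/w0.png

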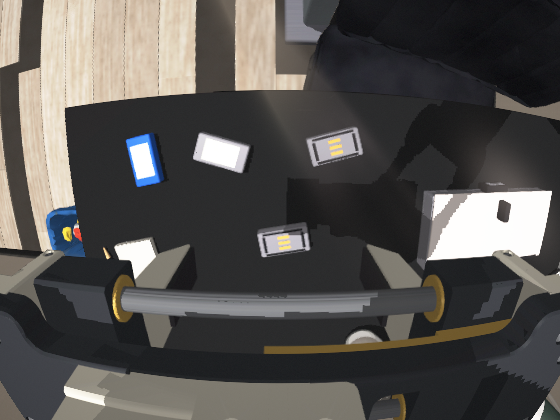

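View pics/w1.png

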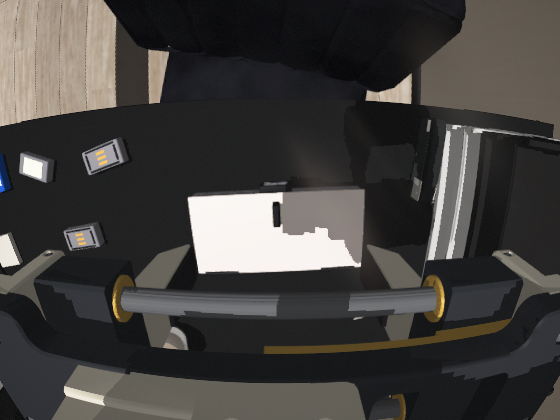

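W0: two packs lie contacts-up at px (334,147) and (284,241), one label-up at (222,153), with the blue decoy at (145,160). W1: the shut cover has corners at about (190,197), (362,187), (361,266), (197,272), the tab at (277,184) and the fin at (277,213). Next I'll fix the charger pose and check IK for the tab press and the opening arc.

```bash
python3 - <<'E'
from h import *
T=np.load('pics/w1.png.npy')
c=[plane('wrist',p,.04,T) for p in((190,197),(362,187),(361,266),(197,272))]
print(np.round(c,3)); 
for a,b in((0,1),(3,2)): d=c[b]-c[a]; print('yaw',np.arctan2(-d[0],d[1]),np.linalg.norm(d))
T0=np.load('pics/w0.png.npy')
for p in((334,147),(284,241),(222,153)): print(np.round(plane('wrist',p,.02,T0),3))
H=np.array([.622,.138,.04])
for ph in np.arange(.3,1.75,.2):
    d=np.array([np.cos(ph),0,-np.sin(ph)]);n=np.array([np.sin(ph),0,np.cos(ph)])
    q=m.ik(H-.105*d-.015*n,Q((0,-1,0),d)); print(round(ph,1),None if q is None else np.round(q,2))
for y in(1,-1):
    q=m.ik([.48,.138,.02],Q((0,y,0),(.7,0,-.7))); print(y,None if q is None else np.round(q,2))
for p in((.446,-.12),(.585,-.19)):
  for s in(1,-1):
    for y in(1,-1):
      q=m.ik([*p,.015],Q((0,y,0),(.7*s,0,-.7)));print(p,s,y,None if q is None else np.round(q,2))
E
```

```text
[[0.505 0.02  0.04 ]
 [0.491 0.253 0.04 ]
 [0.61  0.262 0.04 ]
 [0.62  0.019 0.04 ]]
yaw 0.05872573105299944 0.23353786454512154
yaw 0.04025847754150602 0.24272095419636847
[ 0.447 -0.128  0.02 ]
[ 0.578 -0.192  0.02 ]
[ 0.455 -0.273  0.02 ]
0.3 [ 0.27  1.04  2.51  3.4   1.67 -1.46]
0.5 [ 0.24  0.71  2.47  3.38  1.11 -1.56]
0.7 [ 0.2   0.47  2.33  3.45  0.54 -1.7 ]
0.9 None
1.1 [ 0.14  0.36  1.93 -0.17  0.39  1.86]
1.3 [ 0.12  0.43  1.7  -0.05  0.75  1.72]
1.5 [ 0.11  0.54  1.45 -0.01  1.08  1.68]
1.7 [0.09 0.69 1.17 0.01 1.41 1.66]
1 [0.23 0.65 2.44 3.38 0.73 1.55]
-1 [ 0.23  0.65  2.44  3.38  0.73 -1.59]
(0.446, -0.12) 1 1 [-0.81  0.69  2.55  2.4   0.85  1.48]
(0.446, -0.12) 1 -1 [-0.81  0.69  2.55  2.4   0.85 -1.66]
(0.446, -0.12) -1 1 [-0.29  0.95  1.3  -0.2   1.65 -1.79]
(0.446, -0.12) -1 -1 [-0.29  0.95  1.3  -0.2   1.65  1.35]
(0.585, -0.19) 1 1 [-0.67  0.69  2.13  2.16  0.56  1.96]
(0.585, -0.19) 1 -1 [-0.67  0.69  2.13  2.16  0.56 -1.18]
(0.585, -0.19) -1 1 [-0.32  1.23  0.63 -0.25  2.03 -1.92]
(0.585, -0.19) -1 -1 [-0.32  1.23  0.63 -0.25  2.03  1.22]
```

```bash
cat >> h.py <<'E'
YAW=.045; B1=np.array([.565,.138,.01]); HN=np.array([.616,.140,.04])
U=np.array([np.cos(YAW),np.sin(YAW),0]); V=np.array([-np.sin(YAW),np.cos(YAW),0]); Z=np.array([0,0,1.])
E
python3 - <<'E'
from h import *
P=.5; d=U*np.cos(P)-Z*np.sin(P); q=Q(-V,d)
for ph in np.arange(.3,1.3,.1):
    n=U*np.sin(ph)+Z*np.cos(ph); e=U*np.cos(ph)-Z*np.sin(ph)
    j=m.ik(HN-.105*e-.017*n,q); print(round(ph,1),None if j is None else np.round(j,2))
for p in((.446,-.13),(.585,-.19),(.5,-.1)):
  for t in np.radians([-50,-25,0,25,50]):
      j=m.ik([*p,.03],Q((1,0,0),(0,np.sin(t),-np.cos(t))));print(p,round(t,2),None if j is None else np.round(j,2))
f=np.array([.491,.1365,.024])
m.grab(30)
m.movep(f-.08*U+.1*Z,q); m.movep(f-.03*U,q)
print(m.current_ft_force())
print('stop',m.move_straight(f+.02*U,vel=.03,stop_force=9), m.current_ee_pos(), m.current_ft_force())
m.sleep(.3); m.move_straight(f-.05*U); m.sleep(.5)
snap('scene','s1.png'); snap('side','d1.png')
for c in('scene','side'):
    print([(r['confidence'],np.round(r['position'])) for r in m.tip_of('fin',c)[:2]])
print(m.current_clock())
E
python3 -c "
import cv2,numpy as np
a=cv2.imread('pics/s1.png')[140:240,180:320];b=cv2.imread('pics/d1.png')[150:250,180:320]
cv2.imwrite('pics/c1.png',cv2.resize(np.hstack([a,b]),None,fx=2.8,fy=2.8))"
```

```text
0.3 [ 0.19  0.81  2.52  3.28  1.25 -1.54]
0.4 [ 0.19  0.77  2.51  3.28  1.21 -1.55]
0.5 [ 0.19  0.72  2.51  3.28  1.16 -1.56]
0.6 [ 0.19  0.68  2.49  3.28  1.11 -1.57]
0.7 [ 0.18  0.64  2.48  3.28  1.05 -1.57]
0.8 [ 0.18  0.61  2.46  3.28  1.   -1.58]
0.9 [ 0.18  0.58  2.44  3.28  0.95 -1.59]
1.0 [ 0.17  0.55  2.42  3.29  0.9  -1.6 ]
1.1 [ 0.17  0.53  2.4   3.29  0.86 -1.61]
1.2 [ 0.17  0.52  2.37  3.29  0.82 -1.61]
(0.446, -0.13) -0.87 None
(0.446, -0.13) -0.44 [-0.16  0.54  1.99 -0.74  0.67  0.44]
(0.446, -0.13) 0.0 [-0.45  0.51  1.92 -0.    0.71 -0.45]
(0.446, -0.13) 0.44 [-0.68  0.62  1.79  0.39  1.04 -0.93]
(0.446, -0.13) 0.87 [-0.83  0.84  1.63  0.55  1.42 -1.13]
(0.585, -0.19) -0.87 None
(0.585, -0.19) -0.44 [-0.23  0.71  1.59 -0.59  0.83  0.18]
(0.585, -0.19) 0.0 [-0.44  0.71  1.49 -0.    0.95 -0.44]
(0.585, -0.19) 0.44 [-0.62  0.83  1.32  0.37  1.27 -0.78]
(0.585, -0.19) 0.87 [-0.74  1.03  1.13  0.6   1.65 -0.91]
(0.5, -0.1) -0.87 None
(0.5, -0.1) -0.44 [-0.08  0.6   1.84 -0.65  0.77  0.41]
(0.5, -0.1) 0.0 [-0.35  0.56  1.8  -0.    0.78 -0.35]
(0.5, -0.1) 0.44 [-0.58  0.67  1.69  0.42  1.07 -0.83]
(0.5, -0.1) 0.87 [-0.73  0.87  1.55  0.62  1.42 -1.05]Traceback (most recent call last):
  File "<stdin>", line 11, in <module>
cell.IKError: the arm cannot take that pose within its joint ranges
[ WARN:0@0.006] global loadsave.cpp:275 findDecoder imread_('pics/s1.png'): can't open/read file: check file path/integrity
Traceback (most recent call last):
TypeError: 'NoneType' object is not subscriptable
```

```bash
cat > tab.py <<'E'
from h import *
f=np.array([.491,.1365,.024])
def ok(ps,q): return all(m.ik(p,q) is not None for p in ps)
for P in (.6,.7,.8,.9,1.2,1.3):
    d=U*np.cos(P)-Z*np.sin(P); q=Q(-V,d); path=[f-.03*U+.08*Z,f-.03*U,f-.03*U,f+.02*U]
    print(P,[m.ik(p,q) is not None for p in path])
    if ok(path,q): break
else: raise SystemExit
m.movep(path[0],q); m.move_straight(path[1])
print(m.current_ft_force())
print('stop',m.move_straight(f+.02*U,vel=.03,stop_force=9), m.current_ee_pos(), m.current_ft_force())
m.sleep(.3); m.move_straight(f-.03*U); m.sleep(.5)
a=snap('scene','s1.png'); b=snap('side','d1.png')
for c in('scene','side'):
    m.grab_frame(c);print([(r['confidence'],np.round(r['position'])) for r in m.tip_of('fin',c)[:2]])
print(m.current_clock())
cv2.imwrite('pics/c1.png',cv2.resize(np.hstack([a[140:240,180:320],b[150:250,180:320]])[:,:,::-1],None,fx=2.8,fy=2.8))
E
python3 tab.py
```

```text
0.6 [True, True, True, True]
[-0.4359782   0.95026439 -1.48128294]
stop True [0.49549656 0.13665443 0.02326208] [-4.74037375 -0.16787536  4.35891133]
[]
[(0.94, array([252., 179.]))]
12.0083
```

View pics/c1.png

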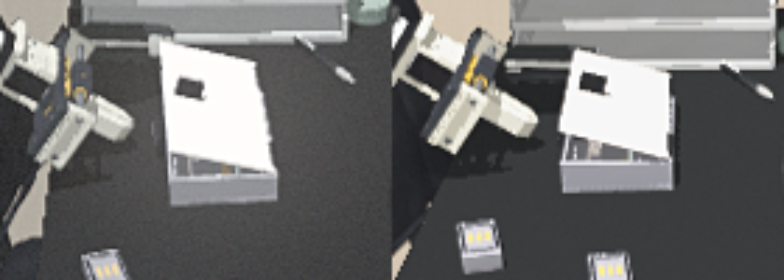

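The crop shows the cover has popped to about 0.3 rad. Next I'll lift it with the closed fingers from underneath, then push it over with the tool vertical.

```bash
cat > opn.py <<'E'
from h import *
P=.6; d=U*np.cos(P)-Z*np.sin(P); q=Q(-V,d)
def pt(ph,r=.105,o=.016):
    n=U*np.sin(ph)+Z*np.cos(ph); e=U*np.cos(ph)-Z*np.sin(ph); return HN-r*e-o*n
p0=pt(.3,o=.018); a=p0.copy(); a-=.055*U
m.move_straight(a,q); m.move_straight(p0,q,vel=.08,stop_force=15)
print(m.current_ee_pos(),m.current_ft_force())
for ph in np.arange(.35,1.16,.1):
    if m.move_straight(pt(ph),q,vel=.08,stop_force=15): print('stop',ph,m.current_ft_force())
e=m.current_ee_pos(); print(e,m.current_ft_force())
m.move_straight(e-.06*U,q)
q2=Q(-V); s=pt(1.0,o=.03); print([m.ik(x,q2) is not None for x in (s,pt(1.6),pt(1.7))])
m.movep(s-.03*U+.05*Z,q2); m.move_straight(s-.03*U,q2)
for ph in np.arange(1.0,1.76,.1):
    if m.move_straight(pt(ph),q2,vel=.1,stop_force=15): print('stop2',ph,m.current_ft_force())
e=m.current_ee_pos(); m.move_straight(e-.1*U); m.movep([.44,.14,.3],Q(V)); m.sleep(.2)
T=tcp(); snap('wrist','w2.png'); np.save('pics/w2.npy',T)
for n,z in(('bay_1',.01),('fin',.13),('cover_hinge',.04),('tab_face',.02)):
    for r in m.tip_of(n,'wrist')[:4]: print(n,round(r['confidence'],2),np.round(r['position']),np.round(plane('wrist',r['position'],z,T),3))
print(m.current_clock())
E
python3 opn.py
```

```text
[0.51004314 0.13519593 0.05345627] [-0.30150819 -0.01220607 -0.1266543 ]
[0.55855612 0.13740301 0.12939959] [-0.73837193  0.62113317  0.33667868]
[True, True, True]
bay_1 0.79 [272. 251.] [0.568 0.137 0.01 ]
bay_1 0.68 [229. 250.] [0.57  0.072 0.01 ]
bay_1 0.6 [320. 250.] [0.563 0.211 0.01 ]
bay_1 0.27 [165. 343.] [ 0.773 -0.056  0.01 ]
fin 0.67 [269. 337.] [0.636 0.138 0.13 ]
tab_face 0.73 [273. 204.] [0.491 0.135 0.02 ]
tab_face 0.67 [226. 249.] [0.564 0.069 0.02 ]
25.8167
```

View pics/w2.png

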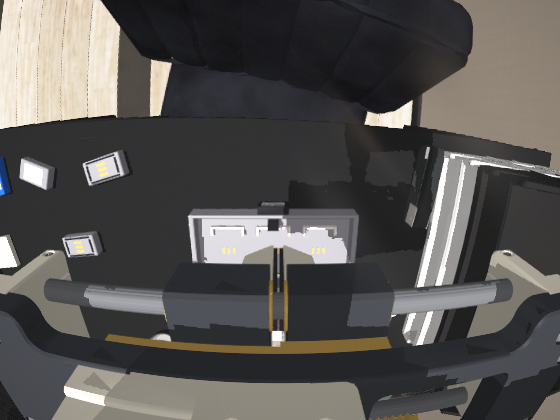

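The cover stands open, with the three bays visible at px (229,250), (276,251) and (320,250). I'll refine the bays and the packs with opposed wrist views, which cancels the hand-eye bias.

```bash
cat > ref.py <<'E'
from h import *
m.open_gripper()
def view(p,q,names,f):
    m.movep(p,q); m.sleep(.15); T=tcp(); snap('wrist',f); np.save('pics/'+f[:-4]+'.npy',T)
    for n,z in names:
        for r in m.tip_of(n,'wrist')[:5]:
            if r['confidence']>.25: print(f,n,round(r['confidence'],2),np.round(r['position']),np.round(plane('wrist',r['position'],z,T),4))
if __name__=='__main__':
    view([.44,.139,.22],Q(V),[('bay_1',.01),('tab_face',.02)],'w3.png')
    view([.69,.139,.25],Q(-V),[('bay_1',.01),('tab_face',.02)],'w4.png')
    view([.45,-.2,.25],Q((0,1,0)),[('pack_a_mid',.01)],'w5.png')
    print(m.current_clock())
    cv2.imwrite('pics/c2.png',np.vstack([np.hstack([cv2.imread('pics/w3.png')[130:420],cv2.imread('pics/w4.png')[130:420]])[:,160:960]]))
E
python3 ref.py
python3 - <<'E'
from h import *
# flip search: tilt family, dir azimuth az (rotation about horizontal axis), tilt range
best=[]
for x in(.45,.52,.6):
  for y in(-.25,-.12,0):
    for az in np.radians(np.arange(0,360,30)):
      h=np.array([np.cos(az),np.sin(az),0]); ax=np.cross(Z,h)
      for s in(1,-1):
        oks=[];js=[]
        for t in np.radians(np.arange(-70,71,10)):
          j=m.ik([x,y,.06],Q(s*ax,h*np.sin(t)-Z*np.cos(t))); oks.append(j is not None); js.append(j)
        # longest contiguous run with small joint jumps
        run=bst=0;end=0
        for i,o in enumerate(oks):
          if o and i and oks[i-1] and np.abs(js[i]-js[i-1]).max()<.6: run+=1
          else: run=0
          if run>bst: bst=run;end=i
        best.append((bst*10,-70+10*(end-bst),-70+10*end,x,y,round(np.degrees(az)),s))
best.sort(reverse=True)
for b in best[:16]: print(b)
E
```

```text
w3.png bay_1 0.66 [271. 274.] [0.5667 0.1364 0.01  ]
w3.png bay_1 0.58 [219. 269.] [0.564  0.0694 0.01  ]
w3.png bay_1 0.56 [326. 271.] [0.5601 0.2074 0.01  ]
w3.png tab_face 0.65 [273. 220.] [0.4892 0.1361 0.02  ]
w4.png tab_face 0.34 [276. 240.] [0.6069 0.138  0.02  ]
w4.png tab_face 0.33 [273. 253.] [0.5891 0.1416 0.02  ]
w5.png pack_a_mid 0.7 [138. 186.] [ 0.4632 -0.387   0.01  ]
w5.png pack_a_mid 0.68 [222. 173.] [ 0.4478 -0.2702  0.01  ]
34.2917Traceback (most recent call last):
  File "<stdin>", line 11, in <module>
ValueError: time passes only in moves, steps and waits
```

View pics/c2.png

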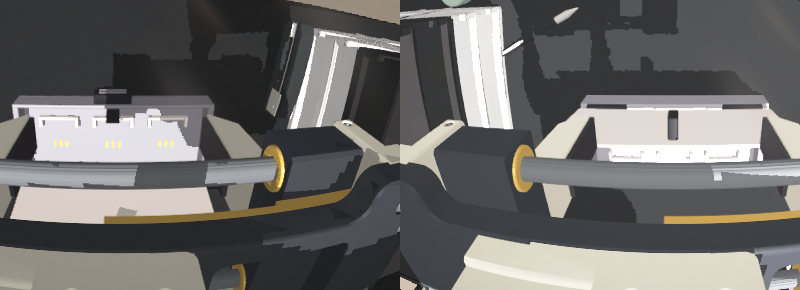

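View pics/w5.png

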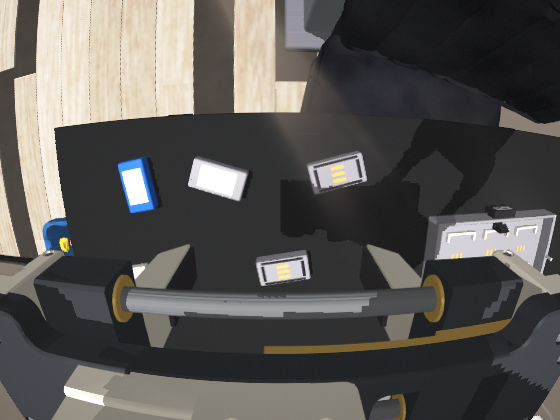

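Both crops show what I need: the bays sit at about (0.565, 0.138), and the back view is blocked by the open cover. Fully opened fingers (130 mm over the backs) don't fit inside an outer bay, so I'll fill the middle bay first with a normal release and treat the outer ones differently. Next I'll measure packs from straight above and pick the label-up one.

```bash
cat > pk.py <<'E'
from h import *
def rects(im,T,z,box,thr=75):
    """minAreaRects (world) of grey blobs on the desk within box=(x0,x1,y0,y1)"""
    mk=(im.min(2)>thr).astype(np.uint8); mk=cv2.morphologyEx(mk,cv2.MORPH_CLOSE,np.ones((5,5)))
    out=[]
    for c in cv2.findContours(mk,cv2.RETR_EXTERNAL,cv2.CHAIN_APPROX_NONE)[0]:
        if not 300<cv2.contourArea(c)<12000: continue
        w=np.array([plane('wrist',p[0],z,T)[:2] for p in c[::2]])
        (cx,cy),(a,b),_=r=cv2.minAreaRect((w*1000).astype(np.float32))
        cx,cy=cx/1000,cy/1000
        if not(box[0]<cx<box[1] and box[2]<cy<box[3]): continue
        if not(50<max(a,b)<90 and 25<min(a,b)<55): continue
        P=cv2.boxPoints(r); e=P[1]-P[0]; f=P[2]-P[1]; l=e if np.linalg.norm(e)>np.linalg.norm(f) else f
        l=l/np.linalg.norm(l); l=l if l[1]>0 else -l
        px=c[:,0].astype(int); sub=im[px[:,1].min():px[:,1].max(),px[:,0].min():px[:,0].max()].astype(int)
        brass=int(((sub[...,0]-sub[...,2])>50).sum())
        out.append(dict(p=np.array([cx,cy]),l=l,size=np.round([max(a,b),min(a,b)],1),brass=brass))
    return out
def over(p,f,z=.15,zt=.02,r=.06):
    """camera straight above p; nearest pack"""
    m.movep([p[0]+.082,p[1],z],Q((0,1,0))); m.sleep(.15); T=tcp(); im=snap('wrist',f)
    L=rects(im,T,zt,(p[0]-r,p[0]+r,p[1]-r,p[1]+r)); L.sort(key=lambda d:np.linalg.norm(d['p']-p[:2]))
    for d in L: print({k:(np.round(v,3) if isinstance(v,np.ndarray) else v) for k,v in d.items()})
    return L
E
python3 - <<'E'
from pk import *
T2=np.load('pics/w3.npy')
c=[plane('wrist',p,.034,T2) for p in((172,235),(374,227))]; print(np.round(c,3),np.round((c[0]+c[1])/2+.064*U,4))
over(np.array([.449,-.271]),'p0.png')
print(m.current_clock())
E
```

```text
[[0.509 0.017 0.034]
 [0.488 0.254 0.034]] [0.5628 0.1385 0.034 ]
35.1333
```

View pics/p0.png

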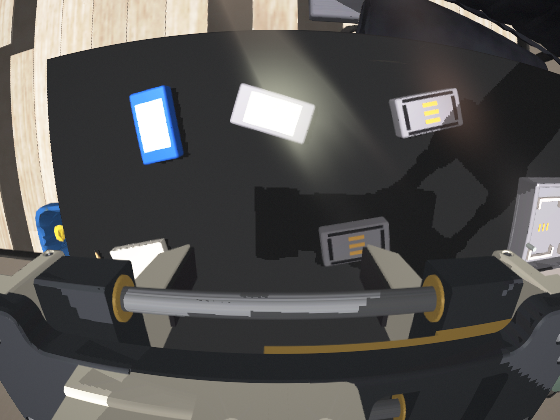

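P0 shows the label-up pack at px (273,113), the contacts-up ones at (426,113) and (355,241), and the blue decoy at (156,124). The detector returned nothing, so I'll debug it on the saved image.

```bash
python3 - <<'E'
from pk import *
im=cv2.imread('pics/p0.png')[:,:,::-1]; T=tcp()
for t in(60,75,90,110):
    mk=(im.min(2)>t).astype(np.uint8); mk=cv2.morphologyEx(mk,cv2.MORPH_CLOSE,np.ones((5,5)))
    for c in cv2.findContours(mk,cv2.RETR_EXTERNAL,cv2.CHAIN_APPROX_NONE)[0]:
        x,y,w,h=cv2.boundingRect(c)
        if 60<x+w/2<470 and 60<y+h/2<255 and w*h>300: 
            ww=np.array([plane('wrist',p[0],.02,T)[:2] for p in c[::2]]); r=cv2.minAreaRect((ww*1000).astype(np.float32))
            print(t,(x,y,w,h),cv2.contourArea(c),np.round(r[0]),np.round(r[1],1))
E
```

```text
60 (130, 86, 47, 78) 2358.5 [ 462. -387.] [67.1 35.4]
60 (388, 65, 80, 74) 3319.5 [ 435. -128.] [61.7 85.5]Traceback (most recent call last):
  File "<stdin>", line 8, in <module>
  File "h.py", line 8, in plane
    c=m.get_calibration(n); K=np.array(c['mtx']); u,v=px
ValueError: time passes only in moves, steps and waits
```

```bash
python3 - <<'E'
s=open('h.py').read().replace("m.get_calibration(n)","cal(n)").replace("def plane","import functools\n@functools.lru_cache\ndef cal(n): return m.get_calibration(n)\ndef plane",1)
open('h.py','w').write(s)
s=open('pk.py').read()
i=s.index("    mk=(im.min"); j=s.index("    out=[]")
s=s[:i]+s[j:]
s=s.replace("    for c in cv2.findContours(mk,","    for thr in(60,75,90,110,130,150):\n     mk=cv2.morphologyEx((im.min(2)>thr).astype(np.uint8),cv2.MORPH_CLOSE,np.ones((7,7)))\n     for c in cv2.findContours(mk,")
s=s.replace("50<max(a,b)<90 and 25<min(a,b)<55","63<max(a,b)<77 and 33<min(a,b)<44").replace("brass=brass)","brass=brass,thr=thr)").replace(",thr=75","")
open('pk.py','w').write(s)
E
python3 - <<'E'
from pk import *
im=cv2.imread('pics/p0.png')[:,:,::-1]; T=tcp()
for d in rects(im,T,.02,(.4,.7,-.35,0)): print(d)
E
```

```text
{'p': array([ 0.4470361, -0.1298165]), 'l': array([-0.26633307,  0.963881  ], dtype=float32), 'size': array([75.1, 38.6]), 'brass': 213, 'thr': 75}
{'p': array([ 0.44712524, -0.12983952]), 'l': array([-0.26748425,  0.9635622 ], dtype=float32), 'size': array([74.3, 38.2]), 'brass': 213, 'thr': 90}
{'p': array([ 0.4469086 , -0.12864917]), 'l': array([-0.26531705,  0.9641612 ], dtype=float32), 'size': array([71.8, 37.5]), 'brass': 213, 'thr': 110}
{'p': array([ 0.44678967, -0.12753236]), 'l': array([-0.2592782,  0.9658027], dtype=float32), 'size': array([68.9, 37.2]), 'brass': 213, 'thr': 130}
{'p': array([ 0.44667752, -0.12741267]), 'l': array([-0.25959444,  0.9657177 ], dtype=float32), 'size': array([68.4, 36.7]), 'brass': 213, 'thr': 150}
{'p': array([ 0.45434024, -0.2756814 ]), 'l': array([0.30062783, 0.9537415 ], dtype=float32), 'size': array([69. , 37.6]), 'brass': 0, 'thr': 150}
```

```bash
cat >> pk.py <<'E'
def best(L): return min(L,key=lambda d:abs(d['size'][0]-70)+abs(d['size'][1]-38)) if L else None
def v3(a,z=0.): return np.array([a[0],a[1],z])
def pick(p,l,g=.003,h=.12,eff=25):
    """vertical grasp across the width; g = TCP height above pack's bottom (on desk)"""
    q=Q((l[1],-l[0],0)); m.open_gripper(); m.movep(v3(p,h),q); m.move_straight(v3(p,g),q,vel=.12,stop_force=15)
    print('z',m.current_ee_pos()[2]); m.grab(eff); print('width',m.current_gripper_width()); m.move_straight(v3(p,h),q)
def insert(b,g,bottom=.0108):
    """lower held pack (bottom = TCP-g) into bay b, searching when it rides on the walls"""
    q=Q(V); m.movep(v3(b,.13),q); m.move_straight(v3(b,.022+g),q,vel=.12)
    for dx,dy in[(0,0),(-.002,0),(.002,0),(0,.002),(0,-.002),(-.003,.002),(-.003,-.002),(.003,.002),(.003,-.002),(-.004,0),(.004,0)]:
        c=b[:2]+dx*U[:2]+dy*V[:2]; m.move_straight(v3(c,.0205+g),q,vel=.05)
        s=m.move_straight(v3(c,bottom+g),q,vel=.03,stop_force=5); z=m.current_ee_pos()[2]-g
        print((dx,dy),s,'bottom',round(z,4),np.round(m.current_ft_force(),1))
        if z<.0135: return c
    return None
E
python3 - <<'E'
from pk import *
pick([.4543,-.2757],[.3006,.9537])
c=insert(np.array([.565,.138]),.003)
if c is not None:
    m.open_gripper(); m.move_straight(v3(c,.13)); 
m.movep([c[0]-.06,c[1],.2],Q(V)); m.sleep(.15); np.save('pics/p1.npy',tcp()); snap('wrist','p1.png')
print(m.current_clock())
E
```

```text
z 0.0036266085029802407
width 0.03779440311758002
(0, 0) True bottom 0.01 [1.3 0.  3.8]
45.7
```

View pics/p1.png

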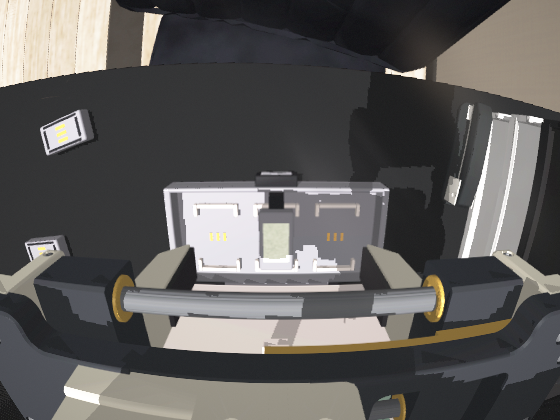

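P1 shows the first pack seated square in the middle bay, label up, at px (276,240), with the bay_2 and bay_0 pockets at (218,237) and (335,237). Next I'll flip pack B.

```bash
cat > flip.py <<'E'
from pk import *
from scipy.spatial.transform import Slerp
def tq(h,t): # tool tilted by t toward h; closing axis horizontal, across h
    return Q(np.cross(h,Z),h*np.sin(t)-Z*np.cos(t))
def chk(lst):
    r=[m.ik(p,q) is not None for p,q in lst]; print('ik',r); return all(r)
def swing(p,h,t0,t1,n=3,h1=None):
    """turn in place about the closing axis"""
    for k in range(1,n+1):
        a=k/n; hh=h if h1 is None else (1-a)*h+a*h1; hh=hh/np.linalg.norm(hh)
        m.movep(p,tq(hh,t0+a*(t1-t0)))
def flip(p,l,S,ta=-np.radians(32),dry=False):
    """p: lying pack, l: its long axis (y>0). S: xy of the stand. ends lying, flipped, near S"""
    l3=v3(l); H=np.array([0,1.,0]); tb=ta+np.pi/2
    # 1: grasp lying, tilt ta ; centre-TCP = (c,10-zt) along (l,z)
    c=.0045; zt=.0095; g1=v3(p,zt)-c*l3; q1=tq(l3,ta)
    up=np.array([0,0,.11]); s1=v3(S,.0352-c)+ (0.010-zt)*H   # after +90: centre-TCP=(-(10-zt),c)
    # 2: grasp standing at ta; final lying tilt tb: centre-TCP=(c2,10-z2)
    c2=-.008; z2=.0125; s2=v3(S,.035+c2)-(.010-z2)*H*1.0
    # standing centre-TCP = rot -90 of (c2,10-z2) = (10-z2,-c2)
    f2=v3(S,z2)-c2*H
    if not chk([(g1,q1),(g1+up,q1),(g1+up,tq(H,0)),(s1+up,tq(H,tb)),(s1,tq(H,tb)),(s2+up,tq(H,ta)),(s2,tq(H,ta)),(f2+up*.6,tq(H,tb)),(f2,tq(H,tb))]): return False
    if dry: return True
    m.open_gripper(); m.movep(g1+up,q1); m.move_straight(g1,q1,vel=.12,stop_force=12); print('g1',np.round(m.current_ee_pos(),4))
    m.grab(25); print('w',m.current_gripper_width()); m.move_straight(g1+up,q1)
    A=s1+up; m.movep(A,tq(H,0)); m.movep(A,tq(H,tb)); 
    m.move_straight(s1+.01*Z,vel=.15); print('stand',m.move_straight(s1-.003*Z,vel=.03,stop_force=4),m.current_ee_pos()[2]-s1[2])
    m.open_gripper(); d=H*np.sin(tb)-Z*np.cos(tb); m.move_straight(s1-.07*d,vel=.12); m.move_straight(s1-.07*d+.09*Z)
    return s2,f2,H,ta,tb,up
def flip2(s2,f2,H,ta,tb,up):
    d=H*np.sin(ta)-Z*np.cos(ta)
    m.movep(s2+up,tq(H,0)); m.movep(s2-.09*d,tq(H,ta)); print(m.move_straight(s2,vel=.12,stop_force=8)); m.grab(25); print('w',m.current_gripper_width())
    m.move_straight(s2+.07*Z); m.movep(f2+.07*Z,tq(H,(ta+tb)/2)); m.movep(f2+.07*Z,tq(H,tb))
    m.move_straight(f2+.01*Z); print('lay',m.move_straight(f2-.003*Z,vel=.03,stop_force=4),m.current_ee_pos()[2]-f2[2])
    m.open_gripper(); d=H*np.sin(tb)-Z*np.cos(tb); m.move_straight(f2-.07*d); m.move_straight(f2-.07*d+.06*Z)
E
python3 - <<'E'
from flip import *
import pickle
b=best(over(np.array([.578,-.192]),'p2.png'))
for S in([.58,-.13],[.56,-.14]):
    for ta in(-35,-30,-25):
        print(S,ta,end=' ')
        if flip(b['p'],b['l'],S,np.radians(ta),dry=True): break
pickle.dump(b,open('b.pkl','wb')); print(m.current_clock())
E
```

```text
{'p': array([ 0.61 , -0.189]), 'l': array([-0.162,  0.987], dtype=float32), 'size': array([69.6, 38.3]), 'brass': 181, 'thr': 130}
{'p': array([ 0.611, -0.189]), 'l': array([-0.163,  0.987], dtype=float32), 'size': array([69.2, 37.6]), 'brass': 181, 'thr': 150}
[0.58, -0.13] -35 ik [True, True, True, True, True, True, True, True, True]
[0.56, -0.14] -35 ik [True, True, True, True, True, True, True, True, True]
47.275
```

```bash
python3 - <<'E'
from flip import *
import pickle
b=pickle.load(open('b.pkl','rb'))
T=np.eye(4);T[:3,:3]=R.from_quat(Q((0,1,0))).as_matrix();T[:3,3]=[.531,-.271,.15]
print('p0 B',plane('wrist',(355,241),.02,T))
st=flip(b['p'],b['l'],[.58,-.13],np.radians(-35)); pickle.dump(st,open('st.pkl','wb'))
s=snap('scene','s3.png'); d=snap('side','d3.png'); print(m.current_clock())
cv2.imwrite('pics/c3.png',cv2.resize(np.hstack([s[190:310,180:320],d[180:300,170:310]])[:,:,::-1],None,fx=2.8,fy=2.8))
E
```

```text
p0 B [ 0.5744703  -0.19521447  0.02      ]
ik [True, True, True, True, True, True, True, True, True]
g1 [ 0.6117 -0.1932  0.0102]
w 0.03778283835299575
stand True 1.7126907851921364e-05
57.4
```

View pics/c3.png

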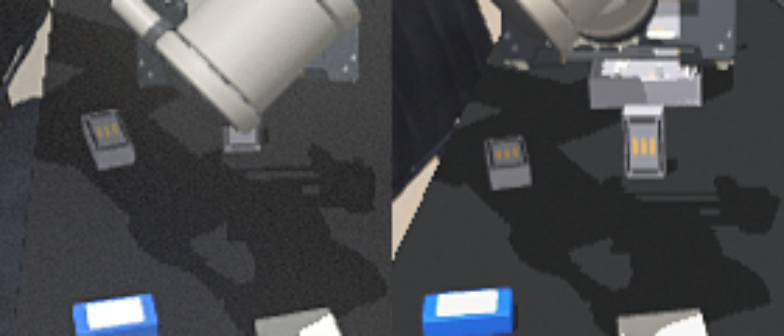

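The crop shows pack B standing on its end with the contacts facing -y, as intended. It had been knocked about 3 cm before I measured it. Now the second half of the flip.

```bash
python3 - <<'E'
from flip import *
import pickle
st=pickle.load(open('st.pkl','rb')); flip2(*st)
b=best(over(np.array([.58,-.13]),'p3.png')); pickle.dump(b,open('b.pkl','wb')); print(m.current_clock())
E
```

```text
False
w 0.037782667633969105
lay True 0.00032020883815990324
67.0333
```

```bash
python3 - <<'E'
from pk import *
im=cv2.imread('pics/p3.png')[:,:,::-1]; T=tcp()
for t in(40,60,90,110,130,150,170,190,210):
    mk=(im.min(2)>t).astype(np.uint8)
    for c in cv2.findContours(mk,cv2.RETR_EXTERNAL,cv2.CHAIN_APPROX_NONE)[0]:
        if not 400<cv2.contourArea(c)<9000: continue
        ww=np.array([plane('wrist',p[0],.02,T)[:2] for p in c[::2]]); r=cv2.minAreaRect((ww*1000).astype(np.float32))
        if abs(r[0][0]-580)<90 and abs(r[0][1]+130)<90: print(t,cv2.boundingRect(c),np.round(r[0]),np.round(r[1],1),np.round(r[2]))
E
```

```text
110 (239, 51, 111, 112) [ 575. -118.] [102.  83.] 64.0
130 (239, 60, 101, 96) [ 576. -121.] [88.3 75.5] 68.0
150 (239, 69, 91, 80) [ 577. -126.] [80.7 64.5] 73.0
170 (239, 78, 80, 63) [ 580. -130.] [54.7 68.5] 1.0
190 (239, 89, 80, 43) [ 581. -130.] [37.  68.6] 0.0
210 (239, 90, 80, 42) [ 582. -130.] [68.5 36.4] 90.0
```

View pics/p3.png

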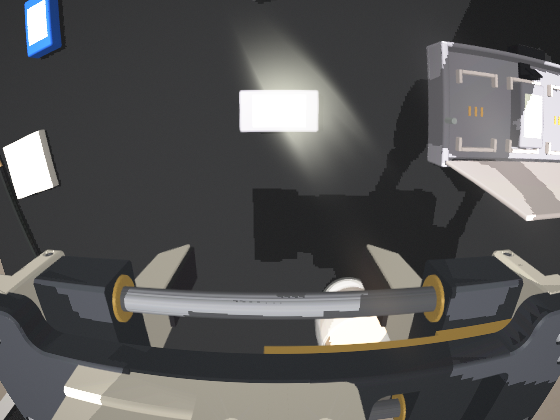

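P3 shows pack B flipped, label up and square, at px (279,110), world (0.5815, -0.130). For the outer bays I'll grip shallow, feel the pack to the bay floor, raise until the fingertips clear the 34 mm walls, and release.

```bash
sed -i 's/130,150):/130,150,170,190,210):/' pk.py; cat >> pk.py <<'E'
def drop(b,g=.0165,zr=.0353):
    c=insert(b,g)
    if c is None: return None
    q=Q(V); m.move_straight(v3(c,zr),q,vel=.05); m.sleep(.3); print('release z',m.current_ee_pos()[2]); m.open_gripper(); m.sleep(.2); m.move_straight(v3(c,.13)); return c
def bayview(f,c):
    m.movep([c[0]-.06,c[1],.2],Q(V)); m.sleep(.15); T=tcp(); im=snap('wrist',f); np.save('pics/'+f[:-4]+'.npy',T)
E
python3 - <<'E'
from pk import *
pick([.5815,-.130],[0,1],g=.0165)
b=B1-.068*V; print(b); c=drop(b)
bayview('p4.png',B1)
print(m.current_clock())
E
```

```text
z 0.017212001836366786
width 0.036895729092458876
[0.56805897 0.07006884 0.01      ]
(0, 0) False bottom 0.0105 [-0.5  0.  -0.4]
release z 0.03520402829116828
77.5
```

View pics/p4.png

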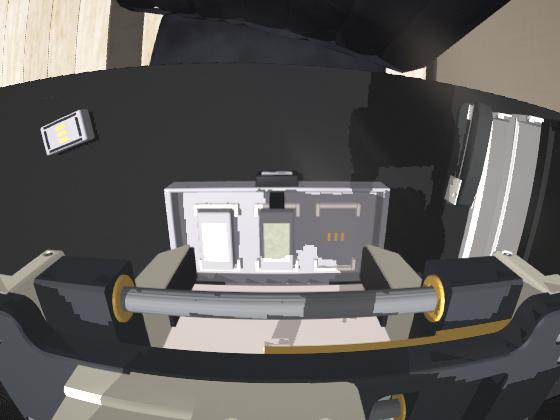

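P4 shows two packs seated side by side, at px (217,240) and (276,240). Next is pack A, still at px (67,132).

```bash
python3 - <<'E'
from flip import *
b=best(over(np.array([.447,-.128]),'p5.png'))
for ta in(-35,-30,-25,-20):
    if flip(b['p'],b['l'],[.54,-.12],np.radians(ta),dry=True): break
else: raise SystemExit
print(ta); st=flip(b['p'],b['l'],[.54,-.12],np.radians(ta)); flip2(*st)
b=best(over(np.array([.54,-.12]),'p6.png')); print(m.current_clock())
E
```

```text
{'p': array([ 0.447, -0.127]), 'l': array([-0.263,  0.965], dtype=float32), 'size': array([66.5, 35.3]), 'brass': 261, 'thr': 210}
{'p': array([ 0.447, -0.126]), 'l': array([-0.268,  0.963], dtype=float32), 'size': array([67.2, 35.8]), 'brass': 261, 'thr': 190}
{'p': array([ 0.447, -0.126]), 'l': array([-0.264,  0.965], dtype=float32), 'size': array([68.1, 36.2]), 'brass': 261, 'thr': 170}
{'p': array([ 0.447, -0.126]), 'l': array([-0.266,  0.964], dtype=float32), 'size': array([68.6, 36.8]), 'brass': 261, 'thr': 150}
{'p': array([ 0.447, -0.126]), 'l': array([-0.262,  0.965], dtype=float32), 'size': array([69.1, 37.1]), 'brass': 261, 'thr': 130}
{'p': array([ 0.447, -0.126]), 'l': array([-0.263,  0.965], dtype=float32), 'size': array([69.3, 37.5]), 'brass': 261, 'thr': 110}
ik [False, True, True, True, True, True, True, True, True]
ik [False, True, True, True, True, True, True, True, True]
ik [True, True, True, True, True, True, True, True, True]
-25
ik [True, True, True, True, True, True, True, True, True]
g1 [ 0.4481 -0.1303  0.0097]
w 0.03754505540869273
stand True -4.952635094330679e-05
False
w 0.03759023959023546
lay True 0.00025033869821912587
{'p': array([ 0.541, -0.12 ]), 'l': array([-0.002,  1.   ], dtype=float32), 'size': array([67.9, 36.2]), 'brass': 0, 'thr': 210}
{'p': array([ 0.541, -0.12 ]), 'l': array([-0.004,  1.   ], dtype=float32), 'size': array([68.4, 37.8]), 'brass': 0, 'thr': 190}
98.125
```

Pack A flipped with no brass visible. It goes to bay_0, then I'll probe each pack's top height with closed fingers (0.030 expected).

```bash
python3 - <<'E'
from pk import *
pick([.541,-.120],[0,1],g=.0165)
c=drop(B1+.068*V)
bayview('p7.png',B1)
m.grab(20)
for k in(1,0,-1):
    p=B1+k*.068*V; m.movep(v3(p,.07),Q(V)); s=m.move_straight(v3(p,.025),vel=.04,stop_force=4); print(k,s,m.current_ee_pos()[2],m.current_ft_force()[2]); m.move_straight(v3(p,.07))
print(m.current_clock())
E
```

```text
z 0.01715471626919088
width 0.03744229287650799
(0, 0) False bottom 0.0105 [ 0.2  0.9 -0.7]
release z 0.03517747140635751
1 True 0.03029367703348802 6.177978484340665
0 True 0.030252630856546888 7.253585031741022
-1 True 0.030283534744257733 7.04051916587881
115.525
```

View pics/p7.png

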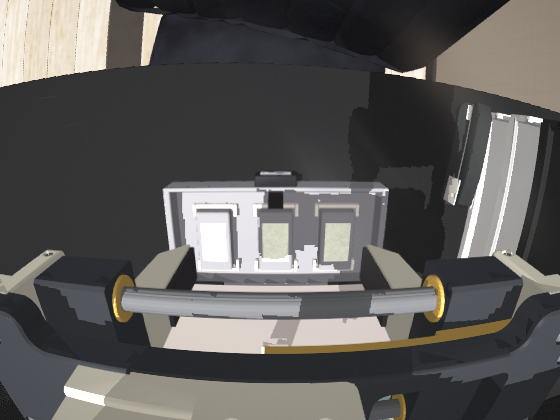

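All three packs are seated, label up, with tops at 0.030. Now I'll swing the cover down from behind, beside the fin, and press it shut.

```bash
cat > cls.py <<'E'
from h import *
q=Q(V); O=HN+.045*V
def pt(ph,r=.106,o=0.):
    n=U*np.sin(ph)+Z*np.cos(ph); e=U*np.cos(ph)-Z*np.sin(ph); return O-r*e+(o+.0095*np.sin(ph))*n
s=pt(1.85,o=.045); print([m.ik(x,q) is not None for x in(s+.12*Z,s,pt(1.6),pt(.3))])
m.movep(s+.12*Z-.12*U,q); m.move_straight(s+.12*Z,q); m.move_straight(s,q)
for ph in np.arange(1.8,.24,-.12):
    if m.move_straight(pt(ph),q,vel=.1,stop_force=15): print('stop',round(ph,2),m.current_ft_force())
print(m.current_ee_pos(),m.current_ft_force())
for ph in(.15,.05): m.move_straight(pt(ph,r=.11),q,vel=.06,stop_force=25)
print('press',m.move_straight(v3:=np.array([*pt(0,r=.11)[:2],.034]),q,vel=.02,stop_force=18),m.current_ee_pos(),m.current_ft_force())
m.sleep(.3); e=m.current_ee_pos(); m.move_straight(np.array([e[0],e[1],.15])); m.sleep(.3)
m.movep([.44,.138,.3],q); m.sleep(.3); snap('wrist','p8.png'); s=snap('scene','s4.png'); d=snap('side','d4.png'); print(m.current_clock())
cv2.imwrite('pics/c4.png',np.vstack([cv2.imread('pics/p8.png')[100:340,:560],cv2.resize(np.hstack([s[140:240,180:320],d[150:250,180:320]])[:,:,::-1],(560,200))]))
E
python3 cls.py
```

```text
[True, True, True, True]
[0.51169812 0.18030966 0.06749684] [-0.25653662 -0.07551586  0.52321851]
press True [0.50465263 0.18021463 0.04009362] [-2.70176713 -0.85091847 11.4872675 ]
126.375
```

View pics/c4.png

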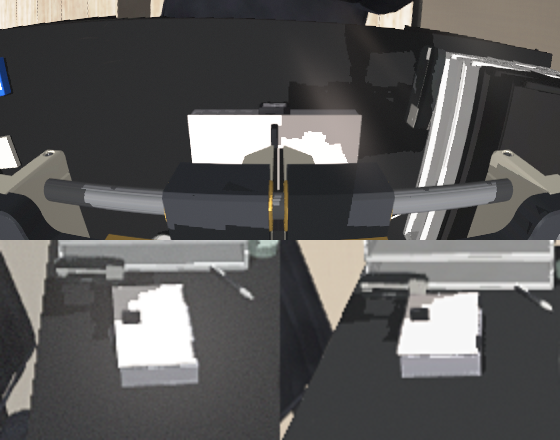

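The cover lies flat on the tray and hasn't sprung back, and the press stopped at 0.040 m, the latched height. Handing in.

```bash
python3 -c "
from h import *
print([(round(r['confidence'],2),np.round(r['position'])) for r in m.tip_of('coffee_glass','scene')[:1]], m.current_ft_force(), m.current_clock())
m.close_job()"
```

```text
[(0.76, array([332., 223.]))] [ 0.42223921  0.7097757  -0.60933871] 126.425
the job is handed in; nothing more can be done
```

The job is done and handed in at 126 s of the 210 s allowed; it reports no verdict. I pressed the tab, opened the cover and put all three packs in bays. The two that lay contacts up were turned over first, by standing them on end and regripping. Then I swung the cover down and pressed it shut.

**Last checks:**
- **Packs:** all three show label up, with tops at 0.030 m, which is the height of a pack seated on the bay floor. I didn't measure their final centre and squareness separately, but each went down to the bay floor without touching the corner walls.
- **Cover:** the press stopped at the latched height, 0.040 m, and the last pictures show the cover flat, not sprung back. I judged the latch from that, not from a joint reading; I didn't check separately that the tab had sprung back.
- **Glass and arm:** the coffee glass is at the same pixel as at the start, and the arm ended clear of everything.

**What went differently:**
- **Knocked pack:** one pack was knocked about 3 cm aside mid-run; I measured it again before gripping it.
- **Outer bays:** the fully opened fingers don't fit between the walls there, so I released those two packs about 9 mm up, after first lowering each to the floor to check that it fitted.
- **Bay positions:** the planned second view of the bays from behind was blocked by the open cover, so their positions came from the front views.

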